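Lock off the torch gas valve

ROBOT

A 7-joint arm with a two-finger parallel gripper is mounted at the origin on the work surface. World frame = base frame: x ahead of the robot, y to its left, z up, the work surface at z = 0. Lengths are in m, angles in rad, forces in N, time in s.
With the tool pointing down it reaches from about 0.35 to 0.9 m from the base axis. Payload 8.1 kg.
Tool frame: the origin (TCP) lies between the finger pads; the fingertips stand 17 mm ahead of it and the grasp point (between the pads) lies 2 mm behind it; z points along the fingers, y is the line along which they close (so a half turn about z gives the same grasp; the last joint's range is limited). The gripper opens to 85 mm and grips with 20 to 120 N. Pads are 22 mm wide; open, the fingers measure 114 mm over their backs; the gripper's body (76 mm by 85 mm) begins 54 mm behind the grasp point. The pads swing forward as they close: fully open they stand 13 mm farther back than shut.
Start: joints at [-1.352, 0.434, 0.025, 1.573, -0.012, 1.134, -0.075], TCP at [0.198, 0.593, 0.248] pointing down, gripper open.
Joint ranges: [-2.62, 2.62], [-0.44, 2.09], [-1.27, 1.32], [0.08, 2.57], [-1.32, 4.46], [0.12, 2], [-2.74, 2.74]. Speed limits (rad/s): [2.22, 2.22, 3.01, 3.01, 3.14, 3.14, 3.14].

INTERFACE

Orientations are given as a unit quaternion [w, x, y, z].
In Python, from plant import robot gives the robot as it stands.
- The arm moves only by the tool move_arm, never from a script. Its argument "steps" is a list of rows, each a list of 2 entries, a list of its own where there are three numbers: the shift along the tool's x, y, z in mm, then the turn, a rotation vector about the tool's x, y, z in degrees. A call has 1 to 12 rows; each row is the pose to reach, as a shift and turn from the pose commanded when the call began, along the tool's axes at that moment; what a row does not reach only later rows make up. A row lasts 1/10 s, in which the tool goes at most 50 mm and 8.59 degrees, less where a joint would pass 70% of its speed; a pose out of reach is approached as far as the arm can. A call with a gripper value outside its range is refused whole. "gripper" is the opening in per cent of the stroke, from 0 (shut) to 100 (fully open), set as the call begins (left out, the last holds). The fingers move at their own pace and stop on an object; "newtons" is the grip in N (left out, the last holds). Time passes only in rows, so rows that repeat a pose let the fingers close. It gives the time, the measured TCP pose, the force, the opening and the grip force at its end, in the units of the state.
- robot.state(): the state, without advancing time (a new reading comes with each control period).
- robot.camera(name): name is "side" or "top" or "wrist"; returns the picture (420x560x3 uint8, red, green, blue); there is no depth.
- robot.calibration(name): a dict with "mtx" (3x3 intrinsics, pixels), "position" and "rotation" of the camera in the world; the wrist camera has in their place "T_tool_cam" (4x4, takes a point from camera to tool coordinates, whose origin is the TCP and whose axes are the flange's). Camera axes: x right, y down, z forward; pixel columns grow to the right and rows downward; lengths in m; the calibration is good to about 2 mm. A picture is of the moment at which its call begins: read the wrist's pose just before it. calibration takes no time and is no camera call.
- robot.sign_off(): hands the job in; it is judged then, once.
The state is a dict: "t": time; "joint_pos": joint angles; "dq": joint speeds; "tau": joint torques, N m; "eef_pos": TCP position; "eef_rot": TCP orientation; "force": force on the tool from outside, world axes, zero at the start; "wrist_torque": the same for the moment, N m; "gripper_width": opening from 0.0 (shut) to 1.0 (fully open); "gripper_force": force on a finger pad.
Only numpy, scipy, OpenCV 4.12 (cv2) and the standard library are available. Lean on these libraries where they do the work, as an engineer would, in place of code of your own. Each camera call takes 0.05 s, during which the arm holds its last target. There are 200 camera calls.

TASK

Class is over: lock the gas valve of the bench torch. With light fingertip pushes only, pinching and lifting nothing, push the pin on the slotted disc sideways until the disc's slot lines up with the lock bar, then gently push the bar by its upright tab through the slot until it is fully home. Leave the jar, the tin and the marver paddle where they are, and come away clear.

Things in the scene. Friction and masses are not known exactly. Their poses are not given: they have to be found in the camera images.
- gas_lock: Lock fixture screwed down. Origin on the bench under the disc's axis; x: the way the bar slides home, z up. Wooden plate x -220 to 90, 100 wide, 12 high (mm). On it: aluminium guide block for the bar (x -105 to -60), brass valve with the disc on top, aluminium keeper block (x 48 to 66) for the bar's nose; blocks 46 wide, tops at height 58. Low copper pipe out to y -92.
- disc (a joint): Angle of the slotted disc about the upright axis, rad, counterclockwise from above positive. 0: slot exactly in line with the bar, the pin then on the fixture's +y side. Starts at -0.6 to -1.4 (pin turned towards the keeper), range -1.55 to 0.6, no stop or detent at 0. It stays where left; pushing the pin takes about 3 N.
- disc_axis (a point): Centre of the disc at the height of its top face, 56 mm above the bench. The disc, 80 mm across, has two brass half-moon cheeks on a dark steel flange; a slot 20 mm wide and 18 mm deep runs right across it.
- pin_top (a point): Centre of the top of the upright pin on the disc: 11 mm diameter, standing 34 mm above the disc's top face (top 90 mm above the bench), 28 mm from the disc's axis, at right angles to the slot.
- bar (a joint): Travel of the lock bar along the fixture's +x, m. 0: drawn back; 0.100: fully home, its tab against the guide block, a rigid stop. Starts at 0 to 0.012, stays where left, slides with about 2 N. The nose meets the disc from about 0.006 to 0.016 on; unless the slot is in line the disc blocks it.
- bar_tab (a point): Point on the rear face (facing the fixture's -x) of the upright steel tab at the bar's rear end, on the bar's centre line, 86 mm above the bench. The tab is 40 mm wide, 8 mm thick, and stands from 36 to 86 mm above the bench. Push its rear face towards the fixture's +x.
- bar_nose (a point): Tip of the bar's nose, 46 mm above the bench. The bar is 14 mm wide, 12 mm high (underside 40 mm above the bench); the nose narrows to 6 mm over its last 12 mm.
- frit_jar: Loose glass jar of frit, 42 mm across, 60 mm tall, origin under its centre. Bystander, leave alone.
- rod_tin: Loose metal tin, 54 mm across, 85 mm tall, origin under its centre. Bystander, leave alone.
- marver: Loose marver paddle lying flat: dark plate 80 x 50 x 12 mm and a wooden handle 100 x 18 mm along its x axis, 180 mm in all; origin 5 mm from the plate on the handle, at the underside. Bystander, leave alone.

How it is judged:
On the way, in this order (a step that is already met when the one before it is completed fails the run):
1. the disc's slot is lined up with the bar (within 0.2 rad) while the bar is still drawn back (travel under 20 mm) (value of joint disc between -0.2 and 0.2 rad and value of joint bar below 0.02 m), for 0.1 s.
2. the bar is pushed home through the slot (value of joint bar above 0.095 m), for 0.2 s.
At the end, for the whole second after the job is handed in: The bar is home through the disc's slot (travel over 95 of 100 mm) with the slot in line within 0.15 rad; jar, tin and paddle are within 15 mm of where they stood (value of joint bar above 0.095 m and value of joint disc between -0.15 and 0.15 rad and distance of each of frit_jar, rod_tin, marver from where it was at the start of the episode below 0.015 m); the robot touches nothing.
It fails at once if the jar, tin or paddle is lifted or pushed more than 15 mm (distance of any of frit_jar, rod_tin, marver from where it was at the start of the episode above 0.015 m).
It fails at once if the jar or tin is tipped (angle between any of frit_jar, rod_tin's own z axis and vertical above 0.4 rad).
It fails at once if the disc or its pin is pinched or pressed hard (over 25 N) (contact force between the fingers and disc above 25 N).
It fails at once if the bar or its tab is pinched or pressed hard (over 40 N) (contact force between the fingers and bar above 40 N).
It also fails if it takes over 51 s, if anything falls off the work surface, if the arm or the gripper's body presses on something with over 40 N, if the wrist force passes 120 N, or if a joint passes its speed limit or range.

## Working session

There is one attempt and no reset: what is moved stays moved. The work goes in short steps, Python scripts to look and compute and a tool call to move; the robot and the scene stay as the last step left them, time stands still between calls to the robot, and variables do not carry over. Pictures are saved under pics/ and viewed, at most 10 in all, crops included, and the job is handed in when it is done.

Besides the shell and the picture viewer there is one more tool, called after "Call:" as name([rows], argument=value, ...), one row to a line, values as JSON. move_arm: Moves the arm, as the interface text tells. Its arguments: {"type":"object","properties":{"steps":{"type":"array","items":{"type":"array"}},"gripper":{"type":"number"},"newtons":{"type":"number"}},"required":["steps"]}

```bash
mkdir -p pics; python3 - <<'E'
from plant import robot
import cv2
print(robot.state())
for n in("top","side"):
    cv2.imwrite(f"pics/{n}0.png",robot.camera(n)[:,:,::-1]); print(n,robot.calibration(n))
print(robot.calibration("wrist"))
E
```

```text
{'t': 0.0, 'joint_pos': array([-1.35158532,  0.43519766,  0.02500888,  1.57409601, -0.01160772,
        1.13398005, -0.07513591]), 'dq': array([-6.36092363e-04,  9.35351086e-04,  5.70136750e-04, -7.00959410e-04,
        1.01257659e-03, -3.42488908e-04, -1.75783599e-05]), 'tau': array([-8.15581170e-04, -6.70458627e+01,  1.02517627e+00, -3.16216886e+01,
        1.56818441e-02,  1.23033993e-02,  5.08417148e-07]), 'eef_pos': array([0.1975977 , 0.59244608, 0.24754251]), 'eef_rot': array([-4.96893507e-05,  1.60281893e-01,  9.87070983e-01, -7.66288877e-04]), 'force': array([-1.09207066,  0.53379541,  0.48972181]), 'wrist_torque': array([-0.00988975, -0.01628511,  0.02279334]), 'gripper_force': 0.0, 'gripper_width': 1.001643780378223}
top {'mtx': array([[537.69985228,   0.        , 281.26949408],
       [  0.        , 537.69985228, 202.51938084],
       [  0.        ,   0.        ,   1.        ]]), 'position': array([0.42299209, 0.07409698, 0.98007912]), 'rotation': array([-0.0654224 ,  0.70695964, -0.70100444,  0.06723646])}
side {'mtx': array([[403.09915318,   0.        , 270.63686677],
       [  0.        , 403.09915318, 206.96334281],
       [  0.        ,   0.        ,   1.        ]]), 'position': array([ 0.47998977, -0.4592575 ,  0.45840919]), 'rotation': array([-0.48212471,  0.87019826, -0.09054321,  0.04596394])}
{'mtx': array([[327.99995277,   0.        , 282.49817747],
       [  0.        , 327.99995277, 213.91339238],
       [  0.        ,   0.        ,   1.        ]]), 'T_tool_cam': array([[ 8.12917641e-04, -9.64844764e-01, -2.62819179e-01,
         6.65474483e-02],
       [ 9.99999552e-01,  9.11545726e-04, -2.53340884e-04,
         2.88148947e-04],
       [ 4.84006325e-04, -2.62818856e-01,  9.64845073e-01,
        -1.27124103e-01],
       [ 0.00000000e+00,  0.00000000e+00,  0.00000000e+00,
         1.00000000e+00]])}
```

View pics/top0.png

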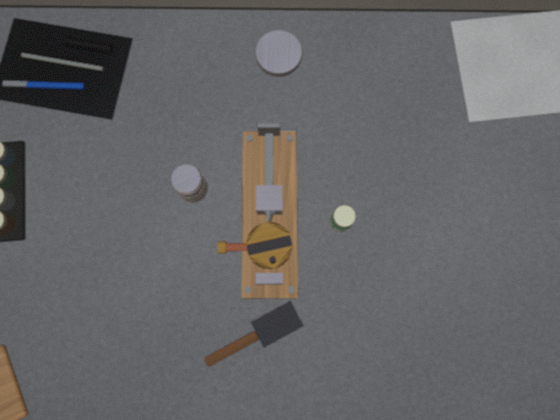

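View pics/side0.png

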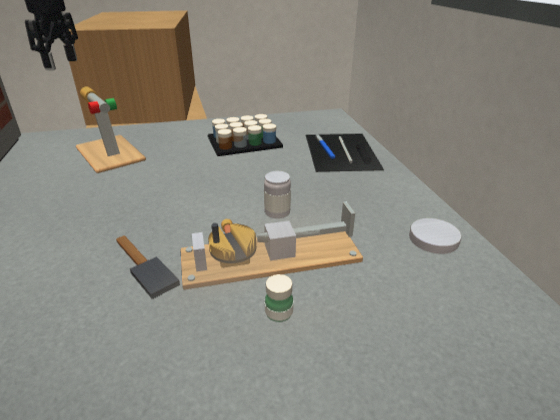

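The top view shows the fixture upright in the image: tab at (269,129), guide (269,198), disc centre (269,245), pin about (272,260) and keeper (269,278). The jar is at (344,216), the tin at (187,180) and the paddle at (262,330). I'll enlarge the fixture area.

```bash
cat > h.py <<'E'
import numpy as np
from plant import robot
from scipy.spatial.transform import Rotation as R
def q(w): return R.from_quat(np.r_[w[1:],w[0]])
def cam(n):
    c=robot.calibration(n)
    if n!="wrist": return c["mtx"],q(c["rotation"]).as_matrix(),c["position"]
    s=robot.state(); r=q(s["eef_rot"]).as_matrix(); T=c["T_tool_cam"]
    return c["mtx"],r@T[:3,:3],s["eef_pos"]+r@T[:3,3]
def at(C,u,v,z):
    K,r,p=C; d=r@np.linalg.solve(K,[u,v,1]); return p+d*(z-p[2])/d[2]
def px(C,X):
    K,r,p=C; a=K@(r.T@(np.asarray(X)-p)); return a[:2]/a[2]
E
python3 - <<'E'
import cv2
from h import *
im=cv2.imread("pics/top0.png")
cv2.imwrite("pics/c.png",cv2.resize(im[115:305,205:360],None,fx=3.15,fy=3.15,interpolation=cv2.INTER_CUBIC))
C=cam("top")
for n,u,v,z in[("tab",269,125,.086),("disc",269,245,.056),("pin",272,260,.09),("plate00",243,131,.012),("plate01",295,131,.012),("p10",244,299,.012),("p11",297,298,.012),("jar",344,216,.06),("tin",187,180,.085)]: print(n,at(C,u,v,z).round(4))
E
```

```text
tab [0.7301 0.095  0.086 ]
disc [0.524 0.093 0.056]
pin [0.4955 0.087  0.09  ]
plate00 [0.7433 0.1454 0.012 ]
plate01 [0.7442 0.0477 0.012 ]
p10 [0.4325 0.137  0.012 ]
p11 [0.435  0.0431 0.012 ]
jar [ 0.5751 -0.0365  0.06  ]
tin [0.6309 0.2337 0.085 ]
```

View pics/c.png

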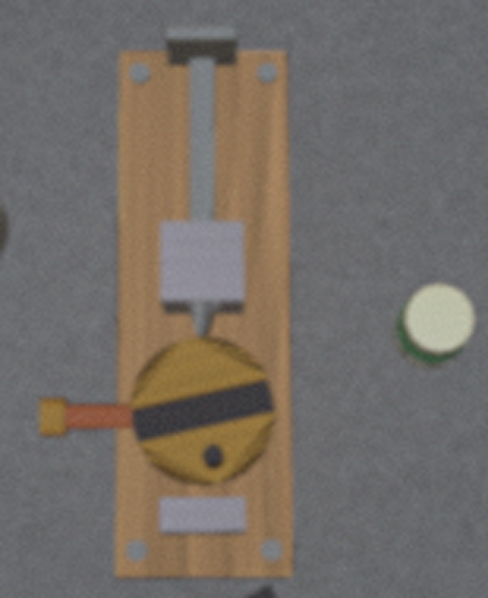

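Crop shows, in crop pixels: slot from (135,425) to (272,395), pin top (213,453), disc centre (203,411) and tab rear top edge from (167,27) to (236,27). The disc is at about -1.36 rad, and fixture +x is roughly world -x.

```bash
cat >> h.py <<'E'
C=cam("top")
def cp(u,v,z): return at(C,205+(u+.5)/3.15-.5,115+(v+.5)/3.15-.5,z)
a=(cp(119,52,.012)+cp(286,52,.012))/2; b=(cp(116,576,.012)+cp(292,577,.012))/2
fx=(b-a)/np.linalg.norm(b-a); fy=np.cross([0,0,1],fx); F=np.c_[fx,fy,[0,0,1]]
O=a+fx*.22
def fix(X): return F.T@(np.asarray(X)-np.r_[O[:2],0])*1e3
def world(f): return np.r_[O[:2],0]+F@(np.array(f)/1e3)
def go(f,yaw):  # fixture mm point, fixture yaw of tool x (deg) -> tool shift mm, turn
    s=robot.state(); r=q(s["eef_rot"]).as_matrix()
    d=r.T@(world(f)-s["eef_pos"])*1e3
    y=np.radians(yaw); tx=F@[np.cos(y),np.sin(y),0]; tz=np.array([0,0,-1.]); ty=np.cross(tz,tx)
    rv=R.from_matrix(r.T@np.c_[tx,ty,tz]).as_rotvec(degrees=True)
    return d.round(1),rv.round(1)
E
python3 - <<'E'
from h import *
print("len",np.linalg.norm(b-a),"yaw",np.degrees(np.arctan2(fx[1],fx[0])),O)
for n,p in dict(disc=cp(203,411,.056),pin=cp(213,453,.09),tab=cp(201.5,28,.086),s0=cp(135,425,.056),s1=cp(272,395,.056),nose=cp(202,335,.046),keepA=cp(160,497,.058),keepB=cp(245,531,.058),jar=cp(440,318,.06)).items(): print(n,fix(p).round(1),p.round(4))
print(fix(robot.state()["eef_pos"]))
print(go((50,-12,200),-39))
E
```

```text
len 0.3082691610113773 yaw -179.13172259628976 [0.5234185  0.09329787 0.012     ]
disc [-0.3  0.5 56. ] [0.5238 0.0928 0.056 ]
pin [25.5  6.3 90. ] [0.498  0.0866 0.09  ]
tab [-209.3    0.8   86. ] [0.7327 0.0956 0.086 ]
s0 [  7.1 -36.6  56. ] [0.5158 0.1298 0.056 ]
s1 [-8.9 38.3 56. ] [0.5329 0.0551 0.056 ]
nose [-43.9  -0.1  46. ] [0.5673 0.0941 0.046 ]
keepA [ 46.4 -22.8  58. ] [0.4767 0.1154 0.058 ]
keepB [64.9 23.  58. ] [0.4589 0.0693 0.058 ]
jar [-50.4 131.2  60. ] [ 0.5758 -0.0371  0.06  ]
[ 318.25533652 -504.08101496  247.59843311]
(array([-415.9, -375.6,   48.2]), array([-0.1,  0. , 19.7]))
```

Call:
move_arm([
  [[-100, -90, 0], [0, 0, 5]],
  [[-200, -180, 0], [0, 0, 10]],
  [[-300, -270, 20], [0, 0, 15]],
  [[-400, -360, 40], [0, 0, 19.7]],
  [[-416, -376, 48], [0, 0, 19.7]],
  [[-416, -376, 48], [0, 0, 19.7]],
  [[-416, -376, 48], [0, 0, 19.7]],
  [[-416, -376, 48], [0, 0, 19.7]],
  [[-416, -376, 48], [0, 0, 19.7]],
  [[-416, -376, 48], [0, 0, 19.7]],
  [[-416, -376, 48], [0, 0, 19.7]],
  [[-416, -376, 48], [0, 0, 19.7]],
], gripper=0, newtons=20)

```text
t: 1.3
eef_pos: [0.475, 0.0989, 0.1999]
eef_rot: [0.001, 0.33, 0.944, -0.001]
force: [0.2, 1.0, -0.1]
gripper_width: 0.001
gripper_force: 0.0
```

```bash
python3 - <<'E'
from h import *
import cv2
s=robot.state(); print(fix(s["eef_pos"]),go((50,-13,88),-39))
im=robot.camera("wrist"); cv2.imwrite("pics/w1.png",im[:,:,::-1])
W=cam("wrist")
for p in [(0,0,56),(27,6,90)]: print(px(W,world(p)))
E
```

```text
[ 48.29013936  -6.34562858 199.92848241] (array([  5.7,   4.2, 111.9]), array([-0.1,  0.1, -0.4]))
[311.41737328 251.07230017]
[287.33833795 246.84514036]
```

View pics/w1.png

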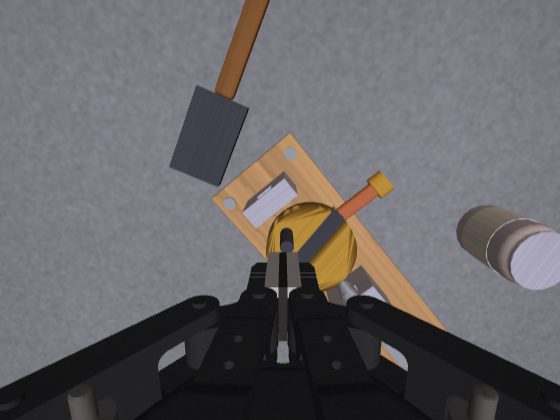

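The wrist picture shows the pin top at about (287,247), as predicted. The closed fingertips, near (283,255), are about 14 mm thick. The path down is free.

Call:
move_arm([
  [[6, 4, 0], [0, 0, 0]],
  [[6, 4, 40], [0, 0, 0]],
  [[6, 4, 80], [0, 0, 0]],
  [[6, 4, 112], [0, 0, 0]],
  [[6, 4, 112], [0, 0, 0]],
  [[6, 4, 112], [0, 0, 0]],
])

```text
t: 1.95
eef_pos: [0.4705, 0.1129, 0.0887]
eef_rot: [-0.001, 0.326, 0.945, -0.0]
force: [0.3, -0.6, 0.3]
gripper_width: -0.003
gripper_force: 0.0
```

```bash
python3 - <<'E'
from h import *
s=robot.state(); f=fix(s["eef_pos"]); print(f,s["force"])
n=np.array([np.cos(np.radians(141)),np.sin(np.radians(141))])
for k in range(12,91,6):
    t=np.radians(k); c=28*np.array([np.cos(t),np.sin(t)])-n*16.5
    print(k,c.round(1),go((*c,88),-39)[0])
E
```

```text
[ 52.61214161 -20.42540261  88.65963161] [ 0.25170067 -0.64609828  0.3395245 ]
12 [40.2 -4.6] [-19.6  -4.6   0.6]
18 [39.5 -1.7] [-22.   -6.3   0.6]
24 [38.4  1. ] [-24.5  -7.8   0.6]
30 [37.1  3.6] [-27.2  -9.    0.6]
36 [35.5  6.1] [-30.   -9.9   0.6]
42 [33.6  8.4] [-32.8 -10.5   0.6]
48 [31.6 10.4] [-35.8 -10.8   0.6]
54 [29.3 12.3] [-38.7 -10.8   0.6]
60 [26.8 13.9] [-41.6 -10.5   0.6]
66 [24.2 15.2] [-44.5  -9.9   0.6]
72 [21.5 16.2] [-47.3  -9.    0.6]
78 [18.6 17. ] [-49.9  -7.8   0.6]
84 [15.7 17.5] [-52.5  -6.3   0.6]
90 [12.8 17.6] [-54.9  -4.6   0.6]
```

Call:
move_arm([
  [[-5, -2, 0], [0, 0, 0]],
  [[-10, -4, 0], [0, 0, 0]],
  [[-12, -5, 0], [0, 0, 0]],
  [[-12, -5, 0], [0, 0, 0]],
  [[-12, -5, 0], [0, 0, 0]],
  [[-12, -5, 0], [0, 0, 0]],
])

```text
t: 2.55
eef_pos: [0.4774, 0.1002, 0.0884]
eef_rot: [-0.0, 0.327, 0.945, 0.0]
force: [0.3, 0.0, 0.5]
gripper_width: -0.006
gripper_force: 0.0
```

```bash
python3 - <<'E'
from h import *
s=robot.state(); f=fix(s["eef_pos"]); print(f,s["force"])
n=np.array([np.cos(np.radians(141)),np.sin(np.radians(141))])
for k in range(12,97,12):
    t=np.radians(k); c=28*np.array([np.cos(t),np.sin(t)])-n*16.5
    print(k,go((*c,88),-39))
E
```

```text
[45.87529348 -7.64194899 88.40884329] [0.27675992 0.00305776 0.52541369]
12 (array([-6.3,  1.2,  0.4]), array([ 0., -0., -0.]))
24 (array([-11.2,  -2. ,   0.4]), array([ 0., -0., -0.]))
36 (array([-16.7,  -4.1,   0.4]), array([ 0., -0., -0.]))
48 (array([-22.5,  -5. ,   0.4]), array([ 0., -0., -0.]))
60 (array([-28.3,  -4.7,   0.4]), array([ 0., -0., -0.]))
72 (array([-34. ,  -3.2,   0.4]), array([ 0., -0., -0.]))
84 (array([-39.2,  -0.5,   0.4]), array([ 0., -0., -0.]))
96 (array([-43.8,   3.1,   0.4]), array([ 0., -0., -0.]))
```

Now sweep slowly to about 60°, then look.

Call:
move_arm([
  [[-3, 1, 0], [0, 0, 0]],
  [[-6, 1, 0], [0, 0, 0]],
  [[-8.5, -0.5, 0], [0, 0, 0]],
  [[-11, -2, 0], [0, 0, 0]],
  [[-14, -3, 0], [0, 0, 0]],
  [[-16.7, -4, 0], [0, 0, 0]],
  [[-19.5, -4.5, 0], [0, 0, 0]],
  [[-22.5, -5, 0], [0, 0, 0]],
  [[-25.5, -5, 0], [0, 0, 0]],
  [[-28.3, -4.7, 0], [0, 0, 0]],
  [[-28.3, -4.7, 0], [0, 0, 0]],
  [[-28.3, -4.7, 0], [0, 0, 0]],
])

```text
t: 3.75
eef_pos: [0.4969, 0.0788, 0.0882]
eef_rot: [0.0, 0.327, 0.945, -0.0]
force: [-2.2, -0.1, -1.0]
gripper_width: 0.001
gripper_force: 1.0
```

```bash
python3 - <<'E'
from h import *
import cv2
s=robot.state(); print(fix(s["eef_pos"]),s["force"])
w=robot.camera("wrist")[:,:,::-1]; t=robot.camera("side")[:,:,::-1]
a_=cv2.resize(t[190:290,170:370],(800,400),interpolation=cv2.INTER_CUBIC)
cv2.imwrite("pics/s2.png",np.vstack([a_,cv2.resize(w[170:270,180:380],(400,200)).repeat(2,axis=1)[:, :800]]))
n=np.array([np.cos(np.radians(141)),np.sin(np.radians(141))])
for k in range(54,97,6):
    u=np.radians(k); c=28*np.array([np.cos(u),np.sin(u)])-n*16.5
    print(k,go((*c,88),-39)[0])
E
```

```text
[26.75836768 14.13911687 88.21525714] [-2.19144031 -0.1099724  -0.99488587]
54 [ 3.1 -0.4  0.4]
60 [ 0.2 -0.1  0.4]
66 [-2.6  0.5  0.4]
72 [-5.4  1.4  0.4]
78 [-8.1  2.6  0.4]
84 [-10.7   4.1   0.4]
90 [-13.    5.8   0.4]
96 [-15.2   7.8   0.4]
```

View pics/s2.png

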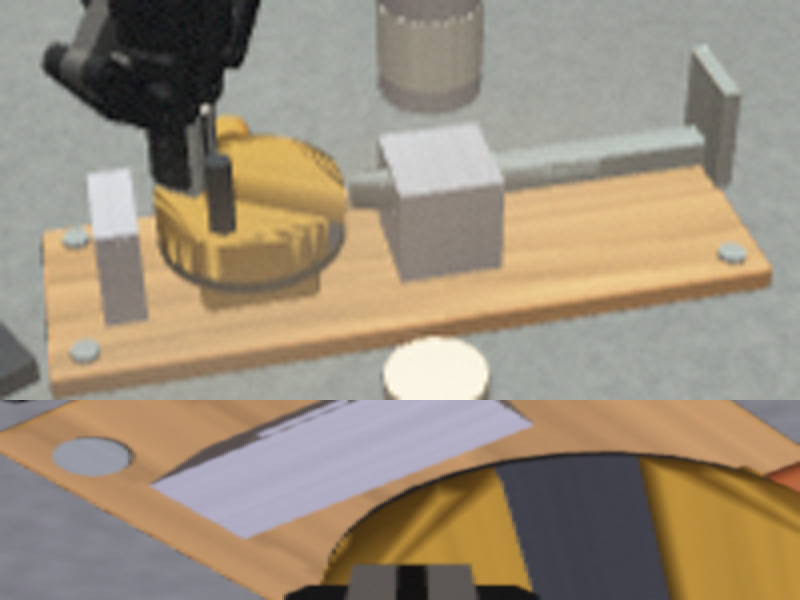

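The side crop shows the finger against the pin (crop 218,190) and the disc turned about halfway, with the bar and keeper undisturbed. Carrying on to about 86°.

Call:
move_arm([
  [[-2.6, 0.5, 0], [0, 0, 0]],
  [[-5.4, 1.4, 0], [0, 0, 0]],
  [[-8.1, 2.6, 0], [0, 0, 0]],
  [[-10.7, 4.1, 0], [0, 0, 0]],
  [[-11.5, 4.6, 0], [0, 0, 0]],
  [[-11.5, 4.6, 0], [0, 0, 0]],
  [[-11.5, 4.6, 0], [0, 0, 0]],
])

```text
t: 4.55
eef_pos: [0.5095, 0.0756, 0.0885]
eef_rot: [0.001, 0.327, 0.945, 0.0]
force: [0.2, 0.8, 0.1]
gripper_width: -0.001
gripper_force: 0.2
```

```bash
python3 - <<'E'
from h import *
import cv2
s=robot.state(); print(fix(s["eef_pos"]),s["force"])
w=robot.camera("wrist")[:,:,::-1]
cv2.imwrite("pics/w3.png",cv2.resize(w[170:290,220:380],None,fx=5,fy=5,interpolation=cv2.INTER_CUBIC))
np.save("w3.npy",np.array(cam("wrist"),dtype=object),allow_pickle=True)
E
```

```text
[14.1624181  17.53158002 88.50545852] [0.2139437  0.77184087 0.14345405]Traceback (most recent call last):
  File "<stdin>", line 6, in <module>
ValueError: could not broadcast input array from shape (3,3) into shape (3,)
```

View pics/w3.png

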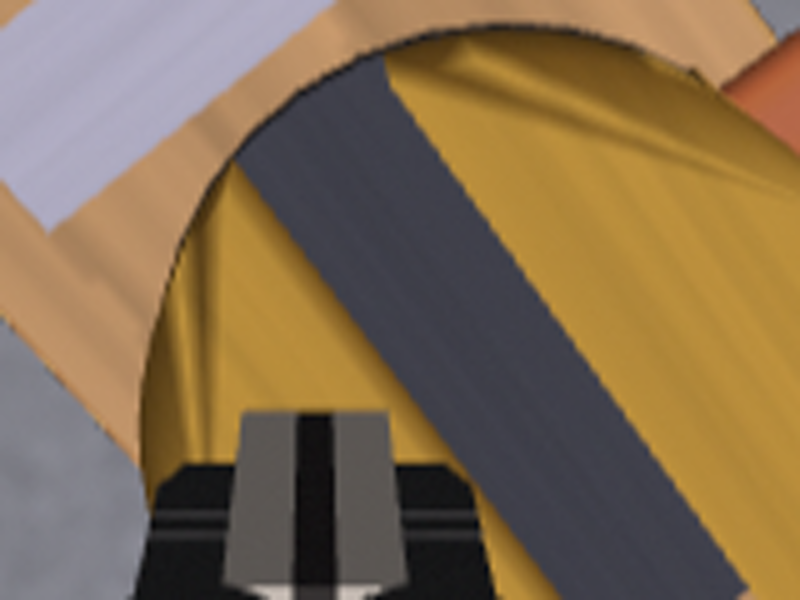

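Wrist crop: slot right edge (390,90)–(748,585), left edge (235,165)–(555,595), keeper edge (50,230)–(335,0).

```bash
python3 - <<'E'
from h import *
W=cam("wrist")
P=lambda u,v,z: fix(at(W,220+(u+.5)/5-.5,170+(v+.5)/5-.5,z))
for n,A,B,z in[("R",(390,90),(748,585),.056),("L",(235,165),(555,595),.056),("Lfloor",(235,165),(555,595),.038),("keeper",(50,230),(335,0),.058),("plate",(0,315),(138,465),.012)]:
    p,r=P(*A,z),P(*B,z); d=r-p; print(n,p.round(1),r.round(1),np.degrees(np.arctan2(d[1],d[0])))
n=np.array([np.cos(np.radians(141)),np.sin(np.radians(141))])
for k in range(84,97,2):
    u=np.radians(k); c=28*np.array([np.cos(u),np.sin(u)])-n*16.5
    print(k,go((*c,88),-39)[0])
E
```

```text
R [ 37.8 -11.5  56. ] [-28.8  -7.9  56. ] 176.97499872954995
L [41.5  5.3 56. ] [-16.7   8.9  56. ] 176.4700107071687
Lfloor [38.8  8.7 38. ] [-26.   12.7  38. ] 176.47001070716874
keeper [48.3 23.5 58. ] [ 48.3 -12.9  58. ] -89.99734453263868
plate [38.6 50.3 12. ] [11.2 50.  12. ] -179.52761233079394
84 [ 1.3 -1.   0.5]
86 [ 0.4 -0.4  0.5]
88 [-0.3  0.2  0.5]
90 [-1.1  0.8  0.5]
92 [-1.9  1.4  0.5]
94 [-2.6  2.   0.5]
96 [-3.3  2.7  0.5]
```

Slot is at about -3.3°. One more small nudge, then withdraw backwards and up.

Call:
move_arm([
  [[-0.6, 0.5, 0], [0, 0, 0]],
  [[-1.3, 0.9, 0], [0, 0, 0]],
  [[-1.3, 0.9, 0], [0, 0, 0]],
  [[-1.3, 0.9, 0], [0, 0, 0]],
  [[8, 0.9, 0], [0, 0, 0]],
  [[20, 0.9, 0], [0, 0, 0]],
  [[20, 0.9, -40], [0, 0, 0]],
  [[20, 0.9, -80], [0, 0, 0]],
  [[20, 0.9, -90], [0, 0, 0]],
  [[20, 0.9, -90], [0, 0, 0]],
  [[20, 0.9, -90], [0, 0, 0]],
])

```text
t: 5.7
eef_pos: [0.4928, 0.089, 0.1776]
eef_rot: [-0.0, 0.326, 0.945, -0.0]
force: [-0.3, 1.0, -1.0]
gripper_width: 0.003
gripper_force: 0.0
```

```bash
python3 - <<'E'
from h import *
import cv2
s=robot.state(); print(fix(s["eef_pos"]),s["force"])
w=robot.camera("wrist")[:,:,::-1]
cv2.imwrite("pics/w4.png",cv2.resize(w[170:290,220:380],None,fx=5,fy=5,interpolation=cv2.INTER_CUBIC))
print(go((-240,0,178),0))
E
```

```text
[ 30.70260162   3.87882245 177.56387626] [-0.32866129  0.95979104 -1.04467703]
(array([-208. ,  173.6,   -1.4]), array([ -0.1,  -0.1, -39. ]))
```

View pics/w4.png

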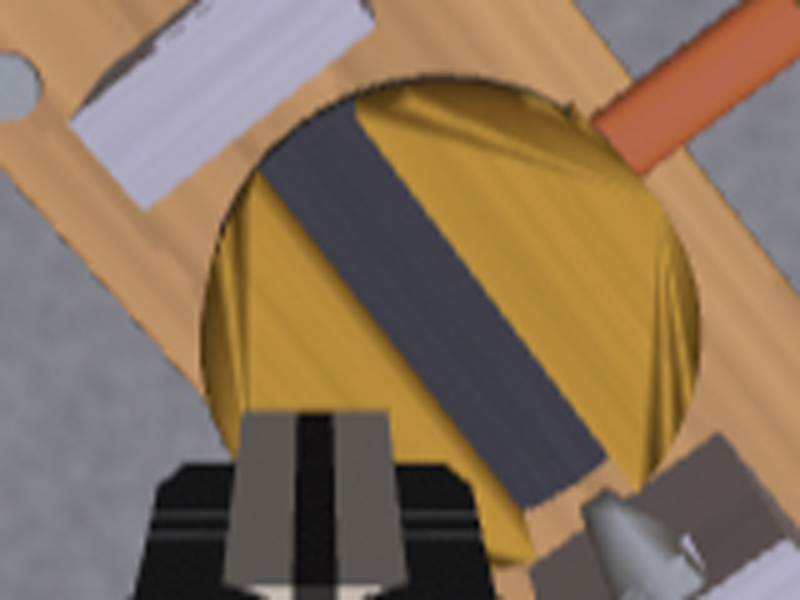

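The disc is clear. Slot right edge is (358,120)–(605,458) and left edge (262,178)–(525,508).

```bash
python3 - <<'E'
from h import *
W=cam("wrist")
P=lambda u,v,z: fix(at(W,220+(u+.5)/5-.5,170+(v+.5)/5-.5,z))
for n,A,B,z in[("R",(358,120),(605,458),.056),("L",(262,178),(525,508),.038),("keeper",(145,212),(375,32),.058),("keepside",(72,122),(145,212),.058)]:
    p,r=P(*A,z),P(*B,z); d=r-p; print(n,p.round(1),r.round(1),np.degrees(np.arctan2(d[1],d[0])))
E
```

```text
R [ 38.7 -10.8  56. ] [-30.6  -7.1  56. ] 176.9756556935966
L [37.9  9.8 38. ] [-37.6  11.8  38. ] 178.5367952704059
keeper [48.4 23.8 58. ] [ 48.  -21.4  58. ] -90.53803948645863
keepside [66.3 23.3 58. ] [48.4 23.8 58. ] 178.20211007787208
```

Call:
move_arm([
  [[-50, 40, -1], [0, 0, -8]],
  [[-100, 80, -1], [0, 0, -16]],
  [[-150, 120, -1], [0, 0, -24]],
  [[-190, 160, -1], [0, 0, -32]],
  [[-208, 174, -1], [0, 0, -39]],
  [[-208, 174, -1], [0, 0, -39]],
  [[-208, 174, -1], [0, 0, -39]],
  [[-208, 174, -1], [0, 0, -39]],
  [[-208, 174, -1], [0, 0, -39]],
  [[-208, 174, -1], [0, 0, -39]],
  [[-208, 174, -1], [0, 0, -39]],
  [[-208, 174, -1], [0, 0, -39]],
])

```text
t: 6.95
eef_pos: [0.7643, 0.0971, 0.1798]
eef_rot: [0.0, -0.008, 1.0, 0.0]
force: [0.7, 0.1, 1.0]
gripper_width: 0.001
gripper_force: 0.0
```

```bash
python3 - <<'E'
from h import *
s=robot.state(); print(fix(s["eef_pos"]),s["force"],go((-240,0,82),0))
E
```

```text
[-2.40943677e+02 -1.59500620e-01  1.79848843e+02] [0.67998857 0.11836174 0.9649958 ] (array([ 1. , -0.2, 97.8]), array([0., 0., 0.]))
```

Slot is within about 2–3° of the line, well inside the limits. Lower behind the tab and push.

Call:
move_arm([
  [[0, 0, 40], [0, 0, 0]],
  [[0, 0, 80], [0, 0, 0]],
  [[0, 0, 102], [0, 0, 0]],
  [[0, 0, 102], [0, 0, 0]],
  [[4, 0, 102], [0, 0, 0]],
  [[8, 0, 102], [0, 0, 0]],
  [[12, 0, 102], [0, 0, 0]],
  [[15, 0, 102], [0, 0, 0]],
  [[18, 0, 102], [0, 0, 0]],
  [[21, 0, 102], [0, 0, 0]],
  [[24, 0, 102], [0, 0, 0]],
  [[24, 0, 102], [0, 0, 0]],
])

```text
t: 8.15
eef_pos: [0.7406, 0.0966, 0.0777]
eef_rot: [0.0, -0.008, 1.0, 0.0]
force: [1.7, -0.2, 1.0]
gripper_width: -0.001
gripper_force: 0.2
```

```bash
python3 - <<'E'
from h import *
s=robot.state(); print(fix(s["eef_pos"]),s["force"])
E
```

```text
[-2.17204479e+02 -2.82842717e-02  7.76631288e+01] [ 1.68651441 -0.24916889  1.0206311 ]
```

Call:
move_arm([
  [[3, 0, 0], [0, 0, 0]],
  [[6, 0, 0], [0, 0, 0]],
  [[9, 0, 0], [0, 0, 0]],
  [[12, 0, 0], [0, 0, 0]],
  [[15, 0, 0], [0, 0, 0]],
  [[18, 0, 0], [0, 0, 0]],
])

```text
t: 8.75
eef_pos: [0.7224, 0.0963, 0.0774]
eef_rot: [0.0, -0.007, 1.0, 0.0]
force: [3.0, 0.8, 1.9]
gripper_width: 0.001
gripper_force: 1.1
```

Call:
move_arm([
  [[3, 0, 0], [0, 0, 0]],
  [[6, 0, 0], [0, 0, 0]],
  [[9, 0, 0], [0, 0, 0]],
  [[12, 0, 0], [0, 0, 0]],
  [[15, 0, 0], [0, 0, 0]],
  [[18, 0, 0], [0, 0, 0]],
])

```text
t: 9.35
eef_pos: [0.7044, 0.0961, 0.0773]
eef_rot: [0.0, -0.007, 1.0, 0.0]
force: [2.4, 0.7, 1.9]
gripper_width: 0.0
gripper_force: 1.1
```

Call:
move_arm([
  [[4, 0, 0], [0, 0, 0]],
  [[8, 0, 0], [0, 0, 0]],
  [[12, 0, 0], [0, 0, 0]],
  [[16, 0, 0], [0, 0, 0]],
  [[20, 0, 0], [0, 0, 0]],
  [[24, 0, 0], [0, 0, 0]],
])

```text
t: 9.95
eef_pos: [0.6802, 0.0957, 0.0773]
eef_rot: [0.0, -0.008, 1.0, 0.0]
force: [2.2, 1.0, 2.2]
gripper_width: -0.002
gripper_force: 1.1
```

Call:
move_arm([
  [[4, 0, 0], [0, 0, 0]],
  [[8, 0, 0], [0, 0, 0]],
  [[12, 0, 0], [0, 0, 0]],
  [[16, 0, 0], [0, 0, 0]],
  [[20, 0, 0], [0, 0, 0]],
  [[24, 0, 0], [0, 0, 0]],
])

```text
t: 10.55
eef_pos: [0.6563, 0.0953, 0.0773]
eef_rot: [-0.0, -0.007, 1.0, 0.0]
force: [2.9, 0.3, 1.0]
gripper_width: -0.002
gripper_force: 1.1
```

Close to the stop: 1 mm per row now.

Call:
move_arm([
  [[1, 0, 0], [0, 0, 0]],
  [[2, 0, 0], [0, 0, 0]],
  [[3, 0, 0], [0, 0, 0]],
  [[4, 0, 0], [0, 0, 0]],
  [[5, 0, 0], [0, 0, 0]],
  [[5, 0, 0], [0, 0, 0]],
])

```text
t: 11.15
eef_pos: [0.6514, 0.0952, 0.0773]
eef_rot: [-0.0, -0.007, 1.0, 0.0]
force: [1.9, 1.0, 0.7]
gripper_width: -0.002
gripper_force: 0.7
```

Call:
move_arm([
  [[1, 0, 0], [0, 0, 0]],
  [[2, 0, 0], [0, 0, 0]],
  [[2, 0, 0], [0, 0, 0]],
])

```text
t: 11.45
eef_pos: [0.6494, 0.0952, 0.0773]
eef_rot: [-0.0, -0.008, 1.0, 0.0]
force: [1.4, 0.1, -0.8]
gripper_width: -0.004
gripper_force: 0.7
```

Call:
move_arm([
  [[1, 0, 0], [0, 0, 0]],
  [[2, 0, 0], [0, 0, 0]],
  [[2, 0, 0], [0, 0, 0]],
])

```text
t: 11.75
eef_pos: [0.6474, 0.0952, 0.0773]
eef_rot: [-0.0, -0.007, 1.0, 0.0]
force: [1.1, 0.9, -0.5]
gripper_width: 0.001
gripper_force: 0.7
```

Call:
move_arm([
  [[1, 0, 0], [0, 0, 0]],
  [[1, 0, 0], [0, 0, 0]],
])

```text
t: 11.95
eef_pos: [0.6471, 0.0952, 0.0774]
eef_rot: [0.001, -0.007, 1.0, 0.0]
force: [5.6, 1.5, -2.8]
gripper_width: 0.001
gripper_force: 2.3
```

Hit the rigid stop at x = 0.647, as predicted. Hold briefly, back off and lift.

Call:
move_arm([
  [[0.5, 0, 0], [0, 0, 0]],
  [[0.5, 0, 0], [0, 0, 0]],
  [[0.5, 0, 0], [0, 0, 0]],
  [[-8, 0, 0], [0, 0, 0]],
  [[-30, 0, 0], [0, 0, 0]],
  [[-60, 0, 0], [0, 0, 0]],
  [[-60, 0, -40], [0, 0, 0]],
  [[-60, 0, -80], [0, 0, 0]],
  [[-60, 0, -120], [0, 0, 0]],
  [[-60, 0, -120], [0, 0, 0]],
  [[-60, 0, -120], [0, 0, 0]],
  [[-60, 0, -120], [0, 0, 0]],
])

```text
t: 13.15
eef_pos: [0.7056, 0.0959, 0.1959]
eef_rot: [-0.001, -0.007, 1.0, -0.0]
force: [-0.4, 0.1, -0.1]
gripper_width: -0.002
gripper_force: 0.0
```

```bash
python3 - <<'E'
from h import *
import cv2
t=robot.camera("side")[:,:,::-1]; u=robot.camera("top")[:,:,::-1]
A=cv2.resize(u[115:305,205:360],None,fx=3,fy=3,interpolation=cv2.INTER_CUBIC)
B=cv2.resize(t[180:330,170:370],(320,240))
B=np.vstack([B,np.zeros((A.shape[0]-240,320,3),np.uint8)])
cv2.imwrite("pics/f.png",np.hstack([A,B]))
E
```

```text
(no output)
```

View pics/f.png

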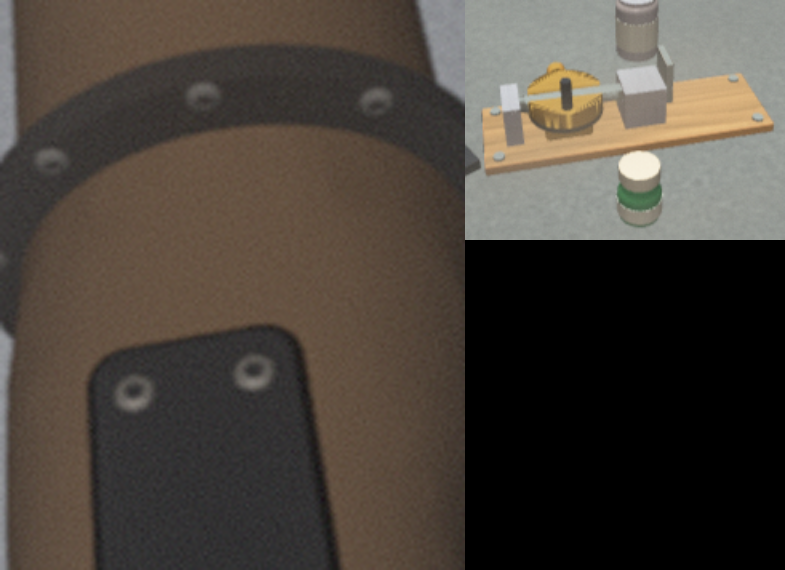

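The side view shows the bar through the slot into the keeper, with the tab against the guide block. The arm is clear and the bystanders are in place.

```bash
python3 -c "
from plant import robot
print(robot.sign_off())"
```

```text
the job is handed in; nothing more can be done
None
```

The gas valve is locked: I turned the disc into line and pushed the bar through its slot to the stop, the arm is clear with the bystanders untouched, and the job is handed in at about 13 s, though sign-off returned no verdict.

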